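# Balance cookware handles on the knife edge and reject the heavy-ended ones

## Task

A faulty, heavy-ended handle lies tipped on the knife-edge balance plate: push it on over the far edge into the reject bin. Then try the waiting handles in turn, nearest first: push one squarely on to the middle of the plate and let go; if it tips, push it on into the bin too. Stop at the one that lies level: leave it resting on the plate, clear of the deck, with any handles behind it still waiting on the deck.

Things in the scene. Friction and masses are not known exactly. Their poses are not given: they have to be found in the camera images.
- gauge: balance gauge fixed to the bench; origin on the bench top under the balance plate. Its +y is the feed direction, x lies across the feed; all gauge coordinates below are in this frame, in mm. In line along y: infeed deck with the waiting handles, balance plate, reject bin. A slim post 116 high stands at x 118, y -22
- deck_middle (a point): middle of the steel infeed deck's top face: height 95 mm, gauge y from -280 to -42. Fences along both sides, inner faces at x = +-75 mm, rise 10 mm above it. The handles lie across it, along x, with gaps of 35 mm or more; at least 25 mm of deck is free behind the last
- plate_middle (a point): middle of the balance plate's top face when level: gauge x 0, y -5, height 93.5 mm (1.5 mm below the deck), after a 2 mm gap. The plate is 110 mm in x, y from -40 to +30, and pivots on a knife edge that runs along y at x = 0. A thin needle sticks out 48 mm at each side (x)
- bin_middle (a point): centre of the open reject bin's floor, gauge (0, 89, 4). Inside x +-101, y 26 to 153, rim at height 50 mm; its near wall is under the plate, so what is pushed off the plate's far edge drops in
- balance_plate (a joint): tilt of the plate about gauge y, rad: 0 level, positive with the +x end down, stops at +-0.14. A weak spring (0.15 N m/rad) levels the empty plate. A sound handle near the middle leaves it within 0.05; a faulty one tips it to a stop within half a second of being let go (heavy end sinks, light end rises, 10 mm)
- handle_0_center (a point): black moulded handle: straight bar 140 mm long (its x, either way round), 28 wide, 26 high, flat underside, 3 mm rib on top, steel band near each end. This point: its middle, 13 mm above the underside. All look alike, about 0.1 to 0.2 kg: just one of handles 1 to 3 balances at mid-length, the rest have the centre of mass some 20 mm towards one end. A faulty one: starts on the tipped plate, gauge y -6 to 6
- handle_1_center (a point): black moulded handle: straight bar 140 mm long (its x, either way round), 28 wide, 26 high, flat underside, 3 mm rib on top, steel band near each end. This point: its middle, 13 mm above the underside. All look alike, about 0.1 to 0.2 kg: just one of handles 1 to 3 balances at mid-length, the rest have the centre of mass some 20 mm towards one end. First in the queue, gauge y -82 to -70
- handle_2_center (a point): black moulded handle: straight bar 140 mm long (its x, either way round), 28 wide, 26 high, flat underside, 3 mm rib on top, steel band near each end. This point: its middle, 13 mm above the underside. All look alike, about 0.1 to 0.2 kg: just one of handles 1 to 3 balances at mid-length, the rest have the centre of mass some 20 mm towards one end. Second, gauge y -162 to -150
- handle_3_center (a point): black moulded handle: straight bar 140 mm long (its x, either way round), 28 wide, 26 high, flat underside, 3 mm rib on top, steel band near each end. This point: its middle, 13 mm above the underside. All look alike, about 0.1 to 0.2 kg: just one of handles 1 to 3 balances at mid-length, the rest have the centre of mass some 20 mm towards one end. Last, gauge y -238 to -230
There are look-alikes about, which are no part of the job. What is shaped like the part that bears handle_2_center but pink is not meant. What is shaped like the part that bears handle_0_center but green is not meant.

How it is judged:
By the outcome, as a careful person would: the job done as asked, in the order asked, and still so for the second after the job is handed in, with the robot touching nothing.
It also fails if it takes over 67 s, if anything falls off the work surface, if the arm or the gripper's body presses on something with over 40 N, if the wrist force passes 120 N, or if a joint passes its speed limit or range.

## Robot

A 6-joint arm with a two-finger parallel gripper is mounted at the origin on the work surface. World frame = base frame: x ahead of the robot, y to its left, z up, the work surface at z = 0. Lengths are in m, angles in degrees, forces in N, time in s.
With the tool pointing down it reaches from about 0.3 to 0.85 m from the base axis. Payload 4.2 kg.
Tool frame: the origin (TCP) lies on the centre line of the jaws, within the pads' length; the fingertips stand 14 mm ahead of it and the grasp point (between the pads) lies 5 mm behind it; y points along the fingers, x is the direction in which the jaws open and shut, and the axes are right-handed (so a half turn about y gives the same grasp; the last joint's range is limited). The gripper opens to 91 mm and grips with 3 to 60 N. Pads are 32 mm wide; open, the fingers measure 118 mm over their backs; the gripper's body (76 mm by 178 mm) begins 60 mm behind the grasp point.
Start: joints at [67.609, 18.312, 89.639, -0, 72.044, -1.146], TCP at [0.208, 0.536, 0.228] pointing down, gripper open.
Joint ranges: [-177.97, 177.97], [-48.28, 115.42], [12.27, 149.76], [-77.06, 257.06], [2.81, 150.46], [-146.56, 146.56]. Speed limits (degrees/s): [147.25, 147.25, 180, 180, 180, 180].

## Interface

Orientations are given as [roll, pitch, yaw] about the fixed x, y, z axes, in that order (R = Rz(yaw) Ry(pitch) Rx(roll)).
In Python, from plant import get_state, snapshot, camera_params, finish_job, cut_out gives the robot as it stands.
- The arm moves only by the shell command python3 -m creep 'ROWS' [FORCE]. ROWS is JSON, a list of rows, each an object of numbers: "gripper": the finger opening in m, from 0 to 0.0912; "x", "y", "z": the shift along the world's x, y, z in m; "ax", "ay", "az": the turn, a rotation vector about the world's x, y, z in degrees. A call has exactly 8 rows; each row shifts and turns the pose as measured when the row begins; what a row does not reach is not made up. A row lasts 1/12 s, in which the tool goes at most 41.7 mm and 7.16 degrees, less where a joint would pass 70% of its speed; a pose out of reach is approached as far as the arm can. A call with a gripper value outside its range is refused whole. The fingers move at their own pace and stop on an object; FORCE is the grip in N (left out, the last holds). Time passes only in rows, so rows that do not move let the fingers close, or fill a call up. It gives the time, the measured TCP pose, the force and the opening at its end, in the units of the state.
- get_state(): the state, without advancing time (a new reading comes with each control period).
- snapshot(name): name is "side" or "top" or "wrist"; returns (picture, depth): 420x560x3 uint8, blue, green, red; 420x560 float32, m along the optical axis (not along the pixel's ray), 0 where there is no reading.
- camera_params(name): a dict with "mtx" (3x3 intrinsics, pixels), "k1" (the pictures are not rectified: a ray, as slopes to the right and down, at radius r is drawn at 1 + k1 r^2 times it, then the intrinsics apply), "R" (3x3) and "t" (3): a world point X has camera coordinates R X + t; the wrist camera has in their place "tool_from_camera" (4x4, takes a point from camera to tool coordinates, whose origin is the TCP and whose axes are the tool frame's). Camera axes: x right, y down, z forward; pixel columns grow to the right and rows downward; lengths in m; the calibration is good to about 2 mm. A picture is of the moment at which its call begins: read the wrist's pose just before it. camera_params takes no time and is no camera call.
- finish_job(): hands the job in, once; it reports no verdict.
Trained networks look in the newest picture that a camera, given by its name, has taken for a name from the list of things; names that differ only in an ending like _2 or _b are one class to them, and where a whole thing is asked for, a point or a joint stands for the part that bears it (a point fixed in the world has none). Each returns a list of dicts, best first, with "score" (0 to 1); they miss things now and then, are a little off and sometimes report something else, mostly with a low value. They report only what shows in the picture. A call takes as long as a camera call. They do not tell look-alikes from the thing itself.
- cut_out(camera, target): "pixels" (420x560 bool, what is visible of it) and "rect" ([left, top, right, bottom] in pixels, round what is visible of it).
The state is a dict: "clock": time; "joint_positions": joint angles; "qd": joint speeds; "effort": joint torques, N m; "ee_pos": TCP position; "tool_rot": TCP orientation; "force": force on the tool from outside, world axes, zero at the start; "moment": the same for the moment, N m; "opening": opening from 0.0 (shut) to 1.0 (fully open).
Only numpy, scipy, OpenCV 4.12 (cv2) and the standard library are available. Lean on these libraries where they do the work, as an engineer would, in place of code of your own. Each camera call takes 0.05 s, during which the arm holds its last target.

## Working session

There is one attempt and no reset: what is moved stays moved. The work goes in short steps, Python scripts to look and compute and a shell command to move; the robot and the scene stay as the last step left them, time stands still between calls to the robot, and variables do not carry over. Pictures are saved under pics/ and viewed, and the job is handed in when it is done.

```bash
ls; mkdir -p pics; python3 - <<'E'
from plant import *
import cv2
print(get_state())
for n in ("side","top"):
    p,d=snapshot(n); cv2.imwrite(f"pics/{n}0.png",p)
    c=camera_params(n); print(n,c)
E
```

```text
pics
{'clock': 0.0, 'joint_positions': array([ 6.76103142e+01,  1.83521456e+01,  8.97062246e+01, -1.75017649e-03,
        7.20445311e+01, -1.14642835e+00]), 'qd': array([-0.08593743,  0.11811301, -0.01647564,  0.04279864,  0.09361413,
       -0.05384849]), 'effort': array([-1.62326472e-05, -4.12458229e+01, -2.31975871e+01,  7.28527992e-02,
        4.57566103e-02, -1.32653604e-04]), 'ee_pos': array([0.20816747, 0.53547711, 0.22711644]), 'tool_rot': array([-89.99960482,   0.1029141 ,  68.75728394]), 'force': array([-0.54132615,  0.47034142,  0.00097372]), 'moment': array([ 0.04239399,  0.00188545, -0.02969549]), 'opening': 1.0050510167329725}
side {'mtx': array([[390.76467216,   0.        , 277.84506223],
       [  0.        , 390.76467216, 204.02375695],
       [  0.        ,   0.        ,   1.        ]]), 'k1': -0.009605328689569387, 'R': array([[ 8.95590089e-01, -4.44879863e-01, -5.47522457e-04],
       [-3.44964822e-01, -6.93672375e-01, -6.32311559e-01],
       [ 2.80922878e-01,  5.66480841e-01, -7.74714007e-01]]), 't': array([-0.48614853,  0.19812497,  0.88818471])}
top {'mtx': array([[491.07058847,   0.        , 276.67604184],
       [  0.        , 491.07058847, 212.78365583],
       [  0.        ,   0.        ,   1.        ]]), 'k1': 0.053473246657959786, 'R': array([[-0.02066441, -0.99940177, -0.02773219],
       [-0.99628968,  0.02290211, -0.08296004],
       [ 0.08354554,  0.02591498, -0.99616693]]), 't': array([-0.03267315,  0.50928029,  0.94672802])}
```

View pics/side0.png

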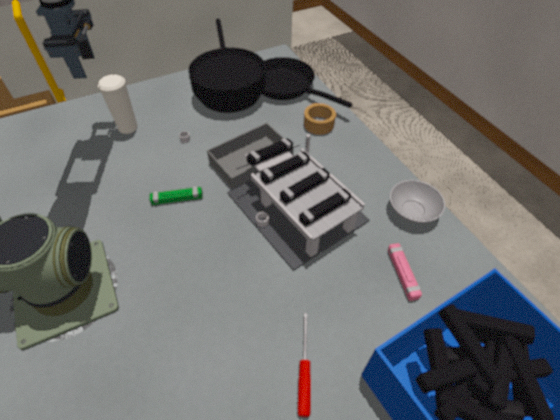

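View pics/top0.png

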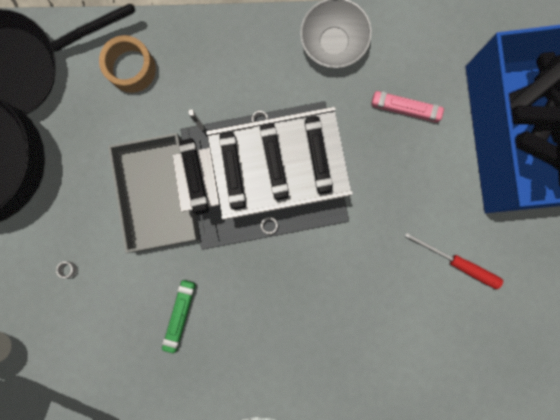

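The top view shows four black handles across the gauge: (193,175) is on the plate, and (232,172), (272,162) and (317,155) are on the deck. The look-alikes are green at (178,316) and pink at (407,106), both loose on the bench. The blue crate holds unrelated parts. Feed runs left in the image, and the post is at (195,118). Next I'll measure the gauge pose.

```bash
cat > h.py <<'E'
from plant import *
import numpy as np, cv2
def world(n,mask,d):
    c=camera_params(n); v,u=np.nonzero(mask&(d>0)); K=c["mtx"]
    p=cv2.undistortPoints(np.c_[u,v].astype(float)[:,None],K,np.array([c["k1"],0,0,0.]))[:,0]
    z=d[v,u]; X=np.c_[p*z[:,None],z]
    return (X-c["t"])@c["R"], (u,v)
E
python3 - <<'E'
from h import *
for n in ("top","side"):
    p,d=snapshot(n)
    r=cut_out(n,"handle_1_center"); vis=p.copy()
    for i,o in enumerate(r):
        m=o["pixels"]; X,_=world(n,m,d); col=p[m].mean(0)
        zt=np.median(X[:,2]); 
        rc=cv2.minAreaRect((X[:,:2]*1000).astype(np.float32))
        print(n,i,round(o["score"],2),np.round(o["rect"]),col.round(),"z",np.percentile(X[:,2],[5,50,95]).round(4),"rect",np.round(rc[0],1),np.round(rc[1],1),round(rc[2],1))
    if n=="top":
        X,(u,v)=world(n,d>0,d)
        # deck: bright, z 0.09..0.1
        B=p[v,u].astype(float).mean(1)
        s=(abs(X[:,2]-.095)<.006)&(B>120)&(X[:,0]>.2)&(u>100)&(u<370)&(v<270)
        rc=cv2.minAreaRect((X[s,:2]*1000).astype(np.float32)); print("deckish",s.sum(),rc,np.median(X[s,2]))
        for nm in ("gauge","balance_plate"):
            for o in cut_out(n,nm)[:2]:
                X,_=world(n,o["pixels"],d); X=X[X[:,2]>.07] if nm!="gauge" else X
                print(nm,o["score"],o["rect"],cv2.minAreaRect((X[:,:2]*1000).astype(np.float32)))
    cv2.imwrite(f"pics/crop_{n}.png",cv2.resize(p[90:270,90:370] if n=="top" else p[110:280,190:390],None,fx=2.8,fy=2.8,interpolation=cv2.INTER_CUBIC))
E
```

```text
top 0 0.55 [222. 130. 247. 210.] [79. 81. 83.] z [0.1169 0.1218 0.1259] rect [580.   32.6] [139.2  28.3] 7.8
deckish 7692 ((585.3805541992188, -15.836166381835938), (158.21730041503906, 309.9307556152344), 9.451723098754883) 0.09558340298565368
gauge 0.75 [106.6, 101.5, 351.4, 251.8] ((593.6544799804688, 52.056304931640625), (284.8415222167969, 470.81683349609375), 8.687884330749512)
balance_plate 0.86 [173.3, 149.2, 216.7, 211.6] ((568.796875, 102.74166107177734), (108.71434020996094, 69.90728759765625), 9.545916557312012)
side 0 0.57 [260. 152. 313. 186.] [54. 53. 56.] z [0.1016 0.1189 0.1236] rect [577.3  32.1] [140.6  29.9] 8.1
```

```bash
python3 - <<'E'
from h import *
p,d=snapshot("top"); X,(u,v)=world("top",d>0,d); B=p[v,u].astype(float).max(1)
a=np.radians(9.5); 
def run(a,o):
    ex=np.array([np.cos(a),np.sin(a)]); ey=np.array([-ex[1],ex[0]])
    return lambda P:np.c_[(P-o)@ex,(P-o)@ey]*1000
# plate + deck
m=np.zeros(d.shape,bool); s=(B>110)&(X[:,2]>.08)&(X[:,2]<.115)&(u>150)&(u<370)&(v<240)&(v>90)
G=run(a,np.array([.57,.1]))
g=G(X[s,:2]); print(np.percentile(g,[.5,2,98,99.5],axis=0))
# side edges vs y -> refine yaw
L=[]
for y in range(-260,-50,10):
    k=(abs(g[:,1]-y)<5); 
    if k.sum()>20: L.append([y,*np.percentile(g[k,0],[2,98])])
L=np.array(L); print(L.round(1)); print(np.polyfit(L[:,0],L[:,1],1),np.polyfit(L[:,0],L[:,2],1))
m[v,u]=(X[:,2]>.106)&(X[:,2]<.145)&(B<100)&(u>150)&(u<370)&(v<240)&(v>90)
n,lab,st,c=cv2.connectedComponentsWithStats(m.astype(np.uint8))
for i in range(1,n):
    if st[i,4]<200: continue
    Y,_=world("top",lab==i,d); g=G(Y[:,:2]); print(st[i],"rect",cv2.minAreaRect(g.astype(np.float32)),np.median(Y[:,2]))
    z=np.polyfit(g[:,0],Y[:,2]*1000,1); print(" slope",z)
cv2.imwrite("pics/z.png",cv2.resize(p[90:270,90:370],None,fx=2.8,fy=2.8,interpolation=cv2.INTER_CUBIC))
E
```

```text
[[ -82.81695551 -270.33639163]
 [ -82.05008877 -267.41348013]
 [  77.0790783    31.94850568]
 [  79.06204906   36.2902889 ]]
[[-260.   -81.7   76. ]
 [-250.   -81.    75.7]
 [-240.   -82.5   77.3]
 [-230.   -82.8   78.9]
 [-220.   -82.9   79.6]
 [-210.   -82.2   76.7]
 [-200.   -81.1   75.7]
 [-190.   -81.1   75.7]
 [-180.   -81.4   75.9]
 [-170.   -81.1   76.8]
 [-160.   -82.4   77.5]
 [-150.   -82.9   78.7]
 [-140.   -82.7   78.7]
 [-130.   -82.7   77.5]
 [-120.   -81.1   76.2]
 [-110.   -81.5   76.5]
 [-100.   -81.2   76.1]
 [ -90.   -81.4   76.1]
 [ -80.   -82.5   78.3]
 [ -70.   -82.8   79. ]
 [ -60.   -82.8   78.8]]
[-1.60576630e-03 -8.22469912e+01] [5.14710544e-03 7.80577280e+01]
[307 128  23  52 744] rect ((-3.2891921997070312, -224.32666015625), (26.262187957763672, 90.40567016601562), 89.16104125976562) 0.12219322987938992
 slope [3.01977743e-03 1.22304231e+02]
[263 135  23  51 725] rect ((0.874542236328125, -145.64785766601562), (90.50637817382812, 26.034469604492188), 0.47821295261383057) 0.12237801542115609
 slope [-2.17116559e-03  1.22429967e+02]
[222 143  22  52 755] rect ((-1.0607452392578125, -69.0560302734375), (26.039609909057617, 91.78069305419922), 88.50732421875) 0.1223270952351443
 slope [-2.38003672e-04  1.22128325e+02]
[181 147  26  52 746] rect ((4.5905303955078125, 1.6276426315307617), (95.791015625, 26.667402267456055), 2.618696928024292) 0.12067634861395121
 slope [ -0.13143681 120.56763081]
```

View pics/z.png

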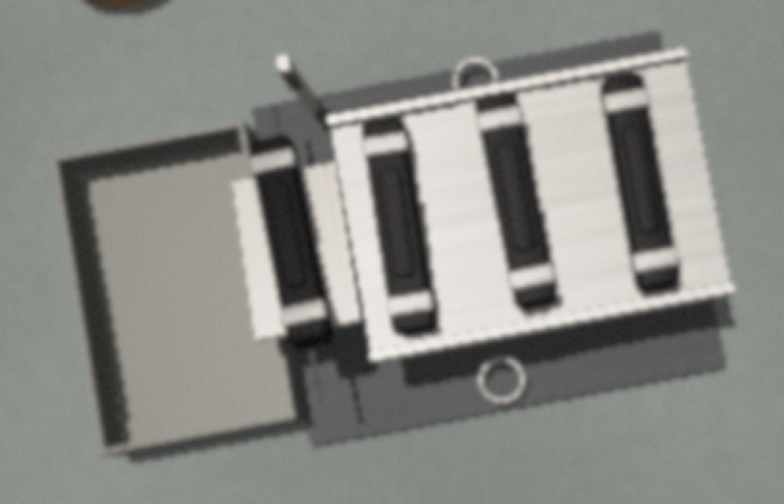

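View pics/crop_side.png

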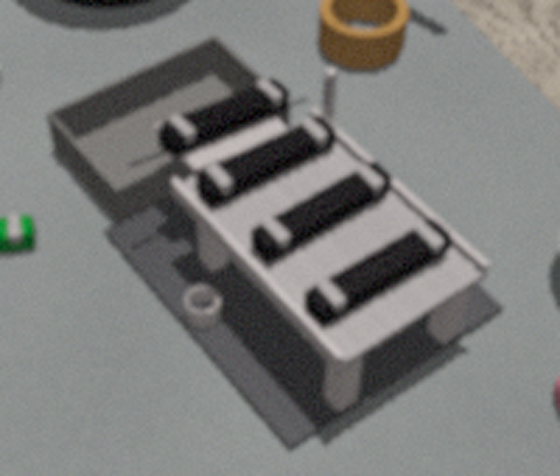

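```bash
python3 - <<'E'
from h import *
p,d=snapshot("side"); X,(u,v)=world("side",d>0,d)
s=(u>98)&(u<138)&(v>70)&(v<136)&(X[:,2]>.02); print("bottle",np.percentile(X[s],[2,50,98],axis=0))
s=(X[:,2]>.13)&(X[:,0]>.1)&(X[:,1]>-.2)&(X[:,1]<.45)&(X[:,0]<.75); print("tall",s.sum(),np.percentile(X[s],[2,50,98],axis=0) if s.any() else"")
E
```

```text
bottle [[0.22703868 0.47271848 0.02502885]
 [0.25978262 0.4835059  0.1236126 ]
 [0.2935929  0.52962757 0.17324477]]
tall 136 [[0.10050946 0.00988559 0.13414983]
 [0.20099971 0.44518387 0.32253545]
 [0.21343727 0.44974915 0.33621393]]
```

```bash
python3 -m creep '[{"z":0.03,"gripper":0.05},{"z":0.02,"gripper":0.05,"x":0.01,"y":-0.01},{"x":0.024,"y":-0.03,"az":-4,"gripper":0.05},{"x":0.024,"y":-0.03,"az":-4,"gripper":0.05},{"x":0.024,"y":-0.03,"az":-4,"gripper":0.05},{"x":0.024,"y":-0.03,"az":-4,"gripper":0.05},{"x":0.024,"y":-0.03,"az":-4,"gripper":0.05},{"x":0.024,"y":-0.03,"az":-4,"gripper":0.05}]' && python3 -m creep '[{"x":0.024,"y":-0.03,"az":-4,"gripper":0.05},{"x":0.024,"y":-0.03,"az":-4,"gripper":0.05},{"x":0.024,"y":-0.03,"az":-4,"gripper":0.05},{"x":0.024,"y":-0.03,"az":-4,"gripper":0.05},{"x":0.024,"y":-0.03,"az":-4,"gripper":0.05},{"x":0.024,"y":-0.03,"az":-4,"gripper":0.05},{"x":0.024,"y":-0.03,"az":-4,"gripper":0.05},{"gripper":0.05}]'
```

```text
invalid input at $[0]: expected keys gripper, x, y, z, ax, ay, az
```

```bash
python3 -m creep '[{"gripper":0.05,"x":0,"y":0,"z":0.03,"ax":0,"ay":0,"az":0},{"gripper":0.05,"x":0.01,"y":-0.01,"z":0.02,"ax":0,"ay":0,"az":0},{"gripper":0.05,"x":0.024,"y":-0.03,"z":0,"ax":0,"ay":0,"az":-4},{"gripper":0.05,"x":0.024,"y":-0.03,"z":0,"ax":0,"ay":0,"az":-4},{"gripper":0.05,"x":0.024,"y":-0.03,"z":0,"ax":0,"ay":0,"az":-4},{"gripper":0.05,"x":0.024,"y":-0.03,"z":0,"ax":0,"ay":0,"az":-4},{"gripper":0.05,"x":0.024,"y":-0.03,"z":0,"ax":0,"ay":0,"az":-4},{"gripper":0.05,"x":0.024,"y":-0.03,"z":0,"ax":0,"ay":0,"az":-4}]'
```

```text
clock: 1.17
ee_pos: [0.3626, 0.3438, 0.2794]
tool_rot: [-89.9, -0.2, 44.5]
force: [0.2, -0.1, 0.2]
opening: 0.549
```

```bash
python3 -m creep '[{"gripper":0.05,"x":0.025,"y":-0.033,"z":0,"ax":0,"ay":0,"az":-4.4},{"gripper":0.05,"x":0.025,"y":-0.033,"z":0,"ax":0,"ay":0,"az":-4.4},{"gripper":0.05,"x":0.025,"y":-0.033,"z":0,"ax":0,"ay":0,"az":-4.4},{"gripper":0.05,"x":0.025,"y":-0.033,"z":0,"ax":0,"ay":0,"az":-4.4},{"gripper":0.05,"x":0.025,"y":-0.033,"z":0,"ax":0,"ay":0,"az":-4.4},{"gripper":0.05,"x":0.025,"y":-0.033,"z":0,"ax":0,"ay":0,"az":-4.4},{"gripper":0.05,"x":0.025,"y":-0.033,"z":0,"ax":0,"ay":0,"az":-4.4},{"gripper":0.05,"x":0.025,"y":-0.033,"z":0,"ax":0,"ay":0,"az":-4.4}]'
cat > rel.py <<'E'
# prints state in gauge coords
from h import *
import sys
O=np.array([.5675,.107]); a=np.radians(9.4); ex=np.array([np.cos(a),np.sin(a)]); ey=np.array([-ex[1],ex[0]])
def show(gx,gy,z):
    s=get_state(); p=s["ee_pos"]; q=p[:2]-O
    print("gauge TCP",(q@ex*1000).round(1),(q@ey*1000).round(1),"z",p[2].round(4),"rot",s["tool_rot"].round(2),"F",s["force"].round(1),"op",round(s["opening"]*91.2,1),"t",s["clock"])
    t=O+ex*gx/1000+ey*gy/1000; print("need dx,dy,dz",(t-p[:2]).round(4),round(z-p[2],4),"az",round(9.4-s["tool_rot"][2],2))
if __name__=="__main__": show(*map(float,sys.argv[1:]))
E
python3 rel.py 0 -40.7 .121
```

```text
clock: 1.83
ee_pos: [0.5616, 0.0759, 0.2815]
tool_rot: [-89.8, -0.5, 7.5]
force: [0.7, 0.4, 0.5]
opening: 0.548
gauge TCP -10.9 -29.8 z 0.2815 rot [-89.81  -0.49   7.47] F [0.7 0.4 0.5] op 50.0 t 1.8333
need dx,dy,dz [ 0.0126 -0.009 ] -0.1605 az 1.93
```

```bash
python3 -m creep '[{"gripper":0.05,"x":0.007,"y":-0.005,"z":0,"ax":0,"ay":0.3,"az":1},{"gripper":0.05,"x":0.006,"y":-0.004,"z":-0.02,"ax":0,"ay":0.2,"az":0.9},{"gripper":0.05,"x":0,"y":0,"z":-0.03,"ax":0,"ay":0,"az":0},{"gripper":0.05,"x":0,"y":0,"z":-0.03,"ax":0,"ay":0,"az":0},{"gripper":0.05,"x":0,"y":0,"z":-0.02,"ax":0,"ay":0,"az":0},{"gripper":0.05,"x":0,"y":0,"z":-0.015,"ax":0,"ay":0,"az":0},{"gripper":0.05,"x":0,"y":0,"z":0,"ax":0,"ay":0,"az":0},{"gripper":0.05,"x":0,"y":0,"z":0,"ax":0,"ay":0,"az":0}]'
python3 rel.py 0 -40.7 .121
python3 - <<'E'
from h import *
p,d=snapshot("side"); cv2.imwrite("pics/s1.png",cv2.resize(p[70:270,190:410],None,fx=3,fy=3,interpolation=cv2.INTER_CUBIC))
p,d=snapshot("wrist"); cv2.imwrite("pics/w1.png",p)
E
```

```text
clock: 2.5
ee_pos: [0.5816, 0.0557, 0.1629]
tool_rot: [-90.0, -0.4, 8.5]
force: [0.2, -0.1, 0.8]
opening: 0.55
gauge TCP 5.5 -52.9 z 0.1629 rot [-89.97  -0.4    8.48] F [ 0.2 -0.1  0.8] op 50.1 t 2.5
need dx,dy,dz [-0.0075  0.0112] -0.0419 az 0.92
```

View pics/s1.png

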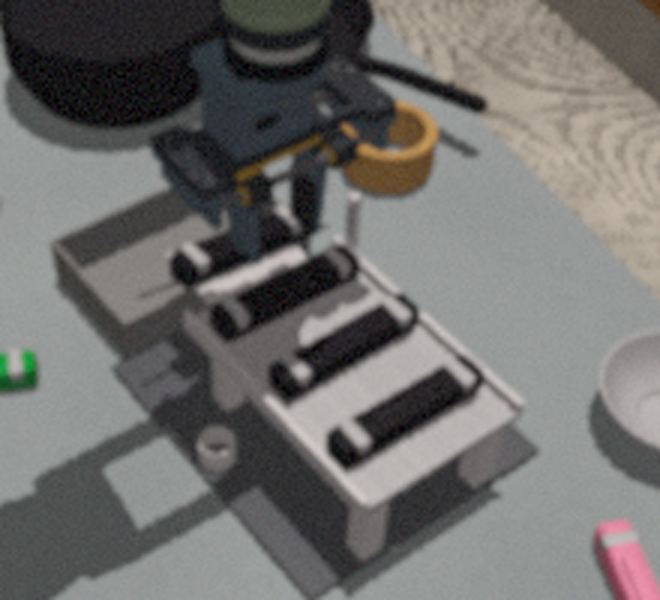

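View pics/w1.png

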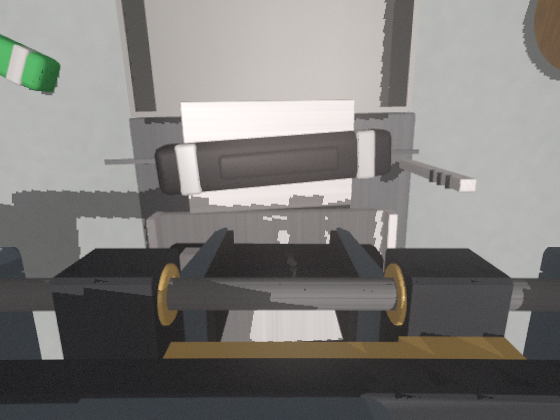

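The side view shows the fingers above handle 1's front edge, so they must go about 12 mm further along the feed. The wrist view shows handle 0 tipped on the plate at (275,160), slightly skewed. I'll correct this before descending.

```bash
python3 -m creep '[{"gripper":0.05,"x":-0.004,"y":0.006,"z":0,"ax":0,"ay":0.2,"az":0.5},{"gripper":0.05,"x":-0.0035,"y":0.005,"z":0,"ax":0,"ay":0.2,"az":0.4},{"gripper":0.05,"x":0,"y":0,"z":0,"ax":0,"ay":0,"az":0},{"gripper":0.05,"x":0,"y":0,"z":0,"ax":0,"ay":0,"az":0},{"gripper":0.05,"x":0,"y":0,"z":-0.01,"ax":0,"ay":0,"az":0},{"gripper":0.05,"x":0,"y":0,"z":0,"ax":0,"ay":0,"az":0},{"gripper":0.05,"x":0,"y":0,"z":0,"ax":0,"ay":0,"az":0},{"gripper":0.05,"x":0,"y":0,"z":0,"ax":0,"ay":0,"az":0}]'
python3 rel.py 0 -40.7 .121
python3 - <<'E'
from h import *
p,d=snapshot("wrist"); cv2.imwrite("pics/w2.png",p); c=camera_params("wrist"); print(c)
p,d=snapshot("side"); cv2.imwrite("pics/s2.png",cv2.resize(p[70:270,190:410],None,fx=3,fy=3,interpolation=cv2.INTER_CUBIC))
E
```

```text
clock: 3.27
ee_pos: [0.5763, 0.0692, 0.1585]
tool_rot: [-89.9, -0.7, 9.6]
force: [0.2, -0.2, 0.3]
opening: 0.548
gauge TCP 2.5 -38.7 z 0.1585 rot [-89.94  -0.67   9.57] F [ 0.2 -0.2  0.3] op 50.0 t 3.2667
need dx,dy,dz [-0.0021 -0.0023] -0.0375 az -0.17
{'mtx': array([[345.60046407,   0.        , 281.49702685],
       [  0.        , 345.60046407, 210.06468524],
       [  0.        ,   0.        ,   1.        ]]), 'k1': 0.019798689630264595, 'tool_from_camera': array([[ 9.99999863e-01, -5.11571441e-04,  1.13404462e-04,
        -4.59637466e-04],
       [-2.39665135e-04, -2.54084447e-01,  9.67182008e-01,
        -1.57951902e-01],
       [-4.65968384e-04, -9.67181902e-01, -2.54084534e-01,
         7.21783831e-02],
       [ 0.00000000e+00,  0.00000000e+00,  0.00000000e+00,
         1.00000000e+00]])}
```

View pics/s2.png

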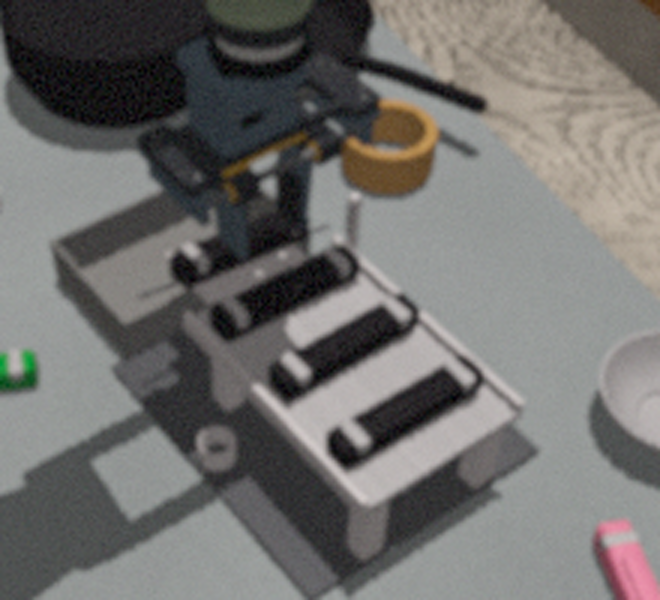

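```bash
cat > wr.py <<'E'
from rel import *
from scipy.spatial.transform import Rotation as Rn
def wristpts():
    s=get_state(); p,d=snapshot("wrist"); c=camera_params("wrist"); v,u=np.nonzero(d>0)
    q=cv2.undistortPoints(np.c_[u,v].astype(float)[:,None],c["mtx"],np.array([c["k1"],0,0,0.]))[:,0]
    z=d[v,u]; X=np.c_[q*z[:,None],z]; T=c["tool_from_camera"]; X=X@T[:3,:3].T+T[:3,3]
    W=X@Rn.from_euler("xyz",s["tool_rot"],degrees=True).as_matrix().T+s["ee_pos"]
    G=np.c_[(W[:,:2]-O)@ex,(W[:,:2]-O)@ey,W[:,2]]*1000
    return p,d,u,v,X*1000,G
E
python3 - <<'E'
from wr import *
p,d,u,v,X,G=wristpts()
B=p[v,u].max(1)
s=(G[:,2]>100)&(G[:,2]<132)&(abs(G[:,0])<80)&(B<90)&(v<225)
g=G[s]; print(s.sum())
for x in range(-60,61,15):
    k=abs(g[:,0]-x)<6
    if k.sum()>5: print(x,"y",np.percentile(g[k,1],[1,99]).round(1),"z",np.percentile(g[k,2],[5,50,95]).round(1),"toolz rear",np.percentile(X[s][k,2],1).round(1))
# plate: white
s=(B>150)&(abs(G[:,2]-93)<15)&(abs(G[:,0])<60)&(G[:,1]>-37)&(G[:,1]<40)&(v<212)
g=G[s]; print("plate",np.percentile(g,[1,99],axis=0).round(1),np.polyfit(g[:,0],g[:,2],1))
E
```

```text
4988
-60 y [-20.6   6.6] z [123.2 128.4 129.8] toolz rear 18.3
-45 y [-19.6   6.9] z [110.9 125.9 127. ] toolz rear 19.3
-30 y [-19.3  -0.6] z [123.4 125.4 127.7] toolz rear 19.6
-15 y [-18.5  -7.7] z [121.3 124.1 126.9] toolz rear 20.3
0 y [-17.8   1.6] z [119.  122.  124.8] toolz rear 21.0
15 y [-16.9   2.5] z [117.3 120.1 122.5] toolz rear 21.8
30 y [-16.2   3.5] z [115.  118.7 120.6] toolz rear 22.5
45 y [-15.3  11.7] z [110.  114.2 115.9] toolz rear 23.3
60 y [-14.3  12.6] z [106.8 111.6 112.6] toolz rear 24.3
plate [[-53.5   7.3  86.7]
 [ 52.3  31.1 102.5]] [-0.14025408 94.56585212]
```

```bash
python3 -m creep '[{"gripper":0.05,"x":-0.002,"y":-0.0015,"z":0,"ax":0,"ay":0.3,"az":0},{"gripper":0.05,"x":0,"y":0,"z":-0.01,"ax":0,"ay":0.2,"az":0},{"gripper":0.05,"x":0,"y":0,"z":-0.008,"ax":0,"ay":0,"az":0},{"gripper":0.05,"x":0,"y":0,"z":-0.008,"ax":0,"ay":0,"az":0},{"gripper":0.05,"x":0,"y":0,"z":-0.005,"ax":0,"ay":0,"az":0},{"gripper":0.05,"x":0,"y":0,"z":-0.003,"ax":0,"ay":0,"az":0},{"gripper":0.05,"x":0,"y":0,"z":0,"ax":0,"ay":0,"az":0},{"gripper":0.05,"x":0,"y":0,"z":0,"ax":0,"ay":0,"az":0}]'
python3 rel.py 0 -40 .120
```

```text
clock: 4.08
ee_pos: [0.5737, 0.067, 0.1198]
tool_rot: [-89.8, -0.0, 9.5]
force: [-0.1, 0.8, 0.5]
opening: 0.547
gauge TCP -0.4 -40.4 z 0.1198 rot [-8.984e+01 -3.000e-02  9.530e+00] F [-0.1  0.8  0.5] op 49.9 t 4.0833
need dx,dy,dz [0.0004 0.0005] 0.0002 az -0.13
```

```bash
python3 -m creep '[{"gripper":0.05,"x":-0.0005,"y":0.003,"z":0,"ax":0,"ay":0,"az":0},{"gripper":0.05,"x":-0.0013,"y":0.008,"z":0,"ax":0,"ay":0,"az":0},{"gripper":0.05,"x":-0.0013,"y":0.008,"z":0,"ax":0,"ay":0,"az":0},{"gripper":0.05,"x":-0.0013,"y":0.008,"z":0,"ax":0,"ay":0,"az":0},{"gripper":0.05,"x":-0.0013,"y":0.008,"z":0,"ax":0,"ay":0,"az":0},{"gripper":0.05,"x":-0.0013,"y":0.008,"z":0,"ax":0,"ay":0,"az":0},{"gripper":0.05,"x":-0.0013,"y":0.008,"z":0,"ax":0,"ay":0,"az":0},{"gripper":0.05,"x":-0.0013,"y":0.008,"z":0,"ax":0,"ay":0,"az":0}]'
python3 rel.py 0 22 .120
python3 - <<'E'
from h import *
p,d=snapshot("wrist"); cv2.imwrite("pics/w3.png",p)
E
```

```text
clock: 4.75
ee_pos: [0.5642, 0.1316, 0.1215]
tool_rot: [-89.9, -0.2, 9.5]
force: [-0.2, 0.1, 0.7]
opening: 0.545
gauge TCP 0.7 24.8 z 0.1215 rot [-89.85  -0.24   9.49] F [-0.2  0.1  0.7] op 49.7 t 4.75
need dx,dy,dz [-0.0003 -0.0029] -0.0015 az -0.09
```

View pics/w3.png

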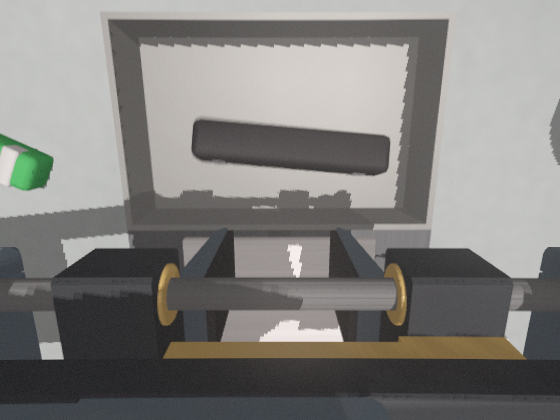

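The wrist view shows handle 0 lying inside the bin at (290,147). Next: lift, then go behind handle 1.

```bash
python3 -m creep '[{"gripper":0.05,"x":0,"y":0,"z":0.02,"ax":0,"ay":0,"az":0},{"gripper":0.05,"x":0,"y":0,"z":0.02,"ax":0,"ay":0,"az":0},{"gripper":0.05,"x":0.004,"y":-0.027,"z":0,"ax":0,"ay":0,"az":0},{"gripper":0.05,"x":0.004,"y":-0.027,"z":0,"ax":0,"ay":0,"az":0},{"gripper":0.05,"x":0.004,"y":-0.027,"z":0,"ax":0,"ay":0,"az":0},{"gripper":0.05,"x":0.004,"y":-0.027,"z":0,"ax":0,"ay":0,"az":0},{"gripper":0.05,"x":0.002,"y":-0.015,"z":0,"ax":0,"ay":0,"az":0},{"gripper":0.05,"x":0,"y":0,"z":0,"ax":0,"ay":0,"az":0}]'
python3 rel.py 0 -113 .120
python3 - <<'E'
from wr import *
p,d,u,v,X,G=wristpts(); cv2.imwrite("pics/w4.png",p)
B=p[v,u].max(1)
s=(G[:,2]>100)&(G[:,2]<132)&(abs(G[:,0])<80)&(B<90)&(v<225)
g=G[s]; print(s.sum())
for x in range(-60,61,15):
    k=abs(g[:,0]-x)<6
    if k.sum()>5: print(x,"y",np.percentile(g[k,1],[1,99]).round(1),"z",np.percentile(g[k,2],[5,50,95]).round(1),"toolz rear",np.percentile(X[s][k,2],1).round(1))
E
```

```text
clock: 5.47
ee_pos: [0.5812, 0.0112, 0.1634]
tool_rot: [-89.8, -0.2, 10.1]
force: [0.6, -0.1, 0.6]
opening: 0.551
gauge TCP -2.1 -96.8 z 0.1634 rot [-89.78  -0.24  10.09] F [ 0.6 -0.1  0.6] op 50.3 t 5.4667
need dx,dy,dz [ 0.0047 -0.0157] -0.0434 az -0.69
8674
-60 y [-86.3 -59.9] z [109.5 121.9 123.1] toolz rear 11.0
-45 y [-86.2 -60.3] z [107.9 121.9 123.1] toolz rear 10.9
-30 y [-86.  -60.7] z [110.5 122.7 125.9] toolz rear 11.0
-15 y [-85.7 -61.1] z [111.4 123.1 125.9] toolz rear 11.0
0 y [-85.6 -61.4] z [112.3 123.5 125.9] toolz rear 11.0
15 y [-85.2 -61.8] z [111.1 123.6 125.9] toolz rear 11.2
30 y [-85.1 -62.2] z [109.8 122.6 125.9] toolz rear 11.1
45 y [-84.9 -62.5] z [106.2 121.9 123.1] toolz rear 11.2
60 y [-84.8 -63.1] z [109.  121.9 123.2] toolz rear 11.0
```

View pics/w4.png

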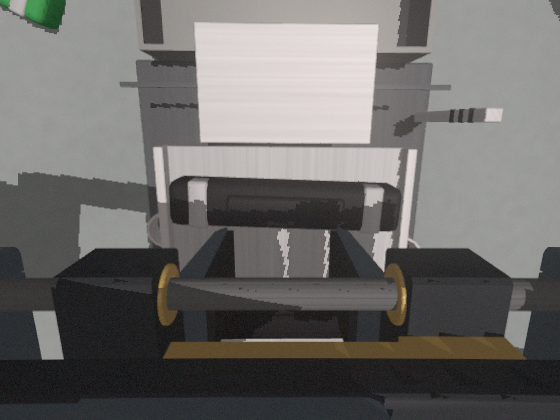

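```bash
python3 -m creep '[{"gripper":0.05,"x":0.0025,"y":-0.008,"z":0,"ax":0,"ay":0.2,"az":-0.4},{"gripper":0.05,"x":0.002,"y":-0.006,"z":0,"ax":0,"ay":0,"az":-0.3},{"gripper":0.05,"x":0,"y":0,"z":0,"ax":0,"ay":0,"az":0},{"gripper":0.05,"x":0,"y":0,"z":-0.01,"ax":0,"ay":0,"az":0},{"gripper":0.05,"x":0,"y":0,"z":-0.005,"ax":0,"ay":0,"az":0},{"gripper":0.05,"x":0,"y":0,"z":0,"ax":0,"ay":0,"az":0},{"gripper":0.05,"x":0,"y":0,"z":0,"ax":0,"ay":0,"az":0},{"gripper":0.05,"x":0,"y":0,"z":0,"ax":0,"ay":0,"az":0}]'
python3 rel.py 0 -113 .120
```

```text
clock: 6.18
ee_pos: [0.5849, 0.0019, 0.1456]
tool_rot: [-89.6, 0.1, 9.6]
force: [-0.3, 1.2, -0.4]
opening: 0.55
gauge TCP -0.0 -106.5 z 0.1456 rot [-89.56   0.13   9.58] F [-0.3  1.2 -0.4] op 50.1 t 6.1833
need dx,dy,dz [ 0.0011 -0.0064] -0.0256 az -0.18
```

```bash
python3 -m creep '[{"gripper":0.05,"x":0.001,"y":-0.007,"z":0,"ax":0,"ay":0,"az":0},{"gripper":0.05,"x":0,"y":0,"z":0,"ax":0,"ay":0,"az":0},{"gripper":0.05,"x":0,"y":0,"z":-0.008,"ax":0,"ay":0,"az":0},{"gripper":0.05,"x":0,"y":0,"z":-0.008,"ax":0,"ay":0,"az":0},{"gripper":0.05,"x":0,"y":0,"z":-0.007,"ax":0,"ay":0,"az":0},{"gripper":0.05,"x":0,"y":0,"z":-0.003,"ax":0,"ay":0,"az":0},{"gripper":0.05,"x":0,"y":0,"z":0,"ax":0,"ay":0,"az":0},{"gripper":0.05,"x":0,"y":0,"z":0,"ax":0,"ay":0,"az":0}]'
python3 rel.py 0 -35 .120
```

```text
clock: 6.85
ee_pos: [0.5856, -0.0056, 0.1164]
tool_rot: [-89.5, 0.2, 9.6]
force: [-0.3, -0.4, 0.5]
opening: 0.545
gauge TCP -0.6 -114.1 z 0.1164 rot [-89.55   0.17   9.59] F [-0.3 -0.4  0.5] op 49.7 t 6.85
need dx,dy,dz [-0.0123  0.0781] 0.0036 az -0.19
```

```bash
python3 -m creep '[{"gripper":0.05,"x":-0.001,"y":0.006,"z":0.002,"ax":0,"ay":0,"az":0},{"gripper":0.05,"x":-0.0013,"y":0.008,"z":0,"ax":0,"ay":0,"az":0},{"gripper":0.05,"x":-0.0013,"y":0.008,"z":0,"ax":0,"ay":0,"az":0},{"gripper":0.05,"x":-0.0013,"y":0.008,"z":0,"ax":0,"ay":0,"az":0},{"gripper":0.05,"x":-0.0013,"y":0.008,"z":0,"ax":0,"ay":0,"az":0},{"gripper":0.05,"x":-0.0013,"y":0.008,"z":0,"ax":0,"ay":0,"az":0},{"gripper":0.05,"x":-0.0013,"y":0.008,"z":0,"ax":0,"ay":0,"az":0},{"gripper":0.05,"x":-0.0013,"y":0.007,"z":0,"ax":0,"ay":0,"az":0}]'
python3 rel.py 0 -35 .120
cat > hd.py <<'E'
from wr import *
p,d,u,v,X,G=wristpts(); cv2.imwrite("pics/w%s.png"%sys.argv[1],p)
B=p[v,u].max(1)
s=(G[:,2]>100)&(G[:,2]<132)&(abs(G[:,0])<80)&(B<90)&(v<225)
g=G[s]; print(s.sum())
for x in range(-60,61,20):
    k=abs(g[:,0]-x)<6
    if k.sum()>5: print(x,"y",np.percentile(g[k,1],[1,99]).round(1),"z",np.percentile(g[k,2],[5,50,95]).round(1))
k=(G[:,2]>100)&(G[:,2]<140)&(v<225)&(abs(G[:,1]-g[:,1].mean())<8); print("x ends",np.percentile(G[k,0],[.5,99.5]).round(1))
s=(B>150)&(abs(G[:,2]-93)<15)&(abs(G[:,0])<60)&(G[:,1]>-37)&(G[:,1]<40)&(v<212)
q=G[s]; print("plate",s.sum(),np.percentile(q,[1,99],axis=0).round(1).tolist(),np.polyfit(q[:,0],q[:,2],1).round(3))
E
python3 hd.py 5
```

```text
clock: 7.52
ee_pos: [0.5752, 0.061, 0.1199]
tool_rot: [-89.6, 0.0, 9.6]
force: [-0.1, -1.2, 0.7]
opening: 0.549
gauge TCP 0.1 -46.6 z 0.1199 rot [-8.961e+01  1.000e-02  9.590e+00] F [-0.1 -1.2  0.7] op 50.1 t 7.5167
need dx,dy,dz [-0.002   0.0115] 0.0001 az -0.19
12578
-60 y [-20.3   0.1] z [118.1 128.6 129.9]
-40 y [-21.   -0.4] z [113.1 125.9 127.3]
-20 y [-21.8  -0.3] z [113.2 125.4 127.7]
0 y [-22.5  -0.4] z [109.6 122.5 124.9]
20 y [-23.2  -0.4] z [108.5 119.8 122.1]
40 y [-24.2  -0.5] z [108.4 115.  118.9]
60 y [-25.2   0.2] z [106.4 111.7 113. ]
x ends [-98.9 118.6]
plate 13028 [[-53.4, -0.8, 86.7], [52.4, 30.6, 102.4]] [-0.14  94.561]
```

```bash
python3 -m creep '[{"gripper":0.05,"x":-0.0007,"y":0.004,"z":0,"ax":0,"ay":0,"az":0},{"gripper":0.05,"x":-0.0005,"y":0.003,"z":0,"ax":0,"ay":0,"az":0},{"gripper":0.05,"x":0,"y":0.001,"z":0,"ax":0,"ay":0,"az":0},{"gripper":0.05,"x":0,"y":0,"z":0,"ax":0,"ay":0,"az":0},{"gripper":0.05,"x":0.0007,"y":-0.004,"z":0,"ax":0,"ay":0,"az":0},{"gripper":0.05,"x":0.0007,"y":-0.004,"z":0,"ax":0,"ay":0,"az":0},{"gripper":0.05,"x":0,"y":0,"z":0,"ax":0,"ay":0,"az":0},{"gripper":0.05,"x":0,"y":0,"z":0,"ax":0,"ay":0,"az":0}]'
python3 rel.py 0 -35 .120; python3 hd.py 6
```

```text
clock: 8.23
ee_pos: [0.575, 0.0626, 0.1198]
tool_rot: [-89.5, 0.0, 9.6]
force: [-0.2, 0.3, -0.2]
opening: 0.549
gauge TCP 0.1 -45.0 z 0.1198 rot [-8.954e+01  4.000e-02  9.640e+00] F [-0.2  0.3 -0.2] op 50.0 t 8.2333
need dx,dy,dz [-0.0018  0.0098] 0.0002 az -0.24
10496
-60 y [-16.5  10.7] z [125.3 128.6 129.8]
-40 y [-16.   10.9] z [121.3 125.9 127.3]
-20 y [-16.    3.4] z [122.  125.6 127.7]
0 y [-15.8   3.7] z [119.3 122.8 124.9]
20 y [-15.9  10.6] z [115.8 120.1 122.1]
40 y [-15.6  11.2] z [111.4 115.  119. ]
60 y [-15.3  11.3] z [108.5 111.6 112.8]
x ends [-98.7  70.6]
plate 8552 [[-53.4, 10.5, 86.7], [52.5, 30.7, 102.5]] [-0.14  94.577]
```

View pics/w6.png

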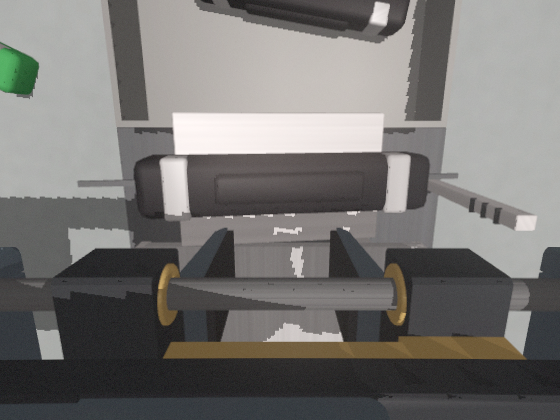

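The wrist view shows handle 1 alone on the plate at (285,185), with the fingers 12 mm clear and the tilt at the 0.14 stop. It's faulty, so I'll push it on.

```bash
python3 -m creep '[{"gripper":0.05,"x":0,"y":0,"z":0,"ax":0,"ay":0,"az":0},{"gripper":0.05,"x":-0.0013,"y":0.008,"z":0,"ax":0,"ay":0,"az":0},{"gripper":0.05,"x":-0.0015,"y":0.009,"z":0,"ax":0,"ay":0,"az":0},{"gripper":0.05,"x":-0.0015,"y":0.009,"z":0,"ax":0,"ay":0,"az":0},{"gripper":0.05,"x":-0.0015,"y":0.009,"z":0,"ax":0,"ay":0,"az":0},{"gripper":0.05,"x":-0.0015,"y":0.009,"z":0,"ax":0,"ay":0,"az":0},{"gripper":0.05,"x":-0.0015,"y":0.009,"z":0,"ax":0,"ay":0,"az":0},{"gripper":0.05,"x":-0.0015,"y":0.009,"z":0,"ax":0,"ay":0,"az":0}]'
python3 rel.py 0 24 .120
python3 -m creep '[{"gripper":0.05,"x":-0.0005,"y":0.003,"z":0,"ax":0,"ay":0,"az":0},{"gripper":0.05,"x":0,"y":0,"z":0,"ax":0,"ay":0,"az":0},{"gripper":0.05,"x":0,"y":0,"z":0.02,"ax":0,"ay":0,"az":0},{"gripper":0.05,"x":0,"y":0,"z":0.02,"ax":0,"ay":0,"az":0},{"gripper":0.05,"x":0.004,"y":-0.027,"z":0,"ax":0,"ay":0,"az":0},{"gripper":0.05,"x":0.006,"y":-0.034,"z":0,"ax":0,"ay":0,"az":0},{"gripper":0.05,"x":0.006,"y":-0.034,"z":0,"ax":0,"ay":0,"az":0},{"gripper":0.05,"x":0.006,"y":-0.034,"z":0,"ax":0,"ay":0,"az":0}]'
python3 rel.py 0 -192 .120; python3 hd.py 7
```

```text
clock: 8.95
ee_pos: [0.5637, 0.1298, 0.1199]
tool_rot: [-89.5, 0.0, 9.5]
force: [0.1, 0.1, -0.3]
opening: 0.549
gauge TCP 0.0 23.1 z 0.1199 rot [-8.955e+01  1.000e-02  9.540e+00] F [ 0.1  0.1 -0.3] op 50.0 t 8.95
need dx,dy,dz [-0.0002  0.0009] 0.0001 az -0.14
clock: 9.62
ee_pos: [0.5833, 0.0101, 0.1615]
tool_rot: [-89.4, 0.1, 10.4]
force: [0.7, 0.2, 0.4]
opening: 0.549
gauge TCP -0.3 -98.2 z 0.1615 rot [-8.942e+01  8.000e-02  1.041e+01] F [0.7 0.2 0.4] op 50.1 t 9.6167
need dx,dy,dz [ 0.0156 -0.0925] -0.0415 az -1.01
0hd.py:9: RuntimeWarning: Mean of empty slice.
  k=(G[:,2]>100)&(G[:,2]<140)&(v<225)&(abs(G[:,1]-g[:,1].mean())<8); print("x ends",np.percentile(G[k,0],[.5,99.5]).round(1))
  ret = ret.dtype.type(ret / rcount)
Traceback (most recent call last):
  File "hd.py", line 9, in <module>
    k=(G[:,2]>100)&(G[:,2]<140)&(v<225)&(abs(G[:,1]-g[:,1].mean())<8); print("x ends",np.percentile(G[k,0],[.5,99.5]).round(1))
                                                                                      ~~~~~~~~~~~~~^^^^^^^^^^^^^^^^^^
IndexError: index -1 is out of bounds for axis 0 with size 0
```

View pics/w7.png

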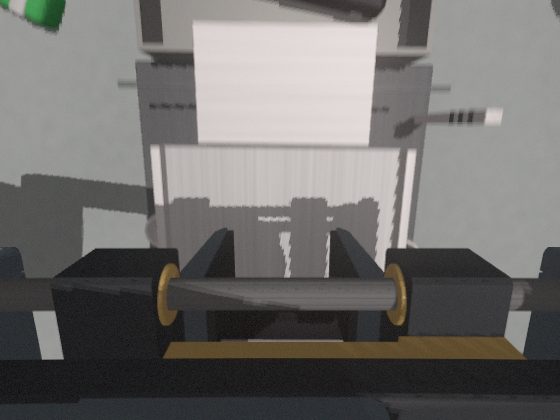

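```bash
python3 -m creep '[{"gripper":0.05,"x":0.005,"y":-0.025,"z":0,"ax":0,"ay":0,"az":-0.5},{"gripper":0.05,"x":0.004,"y":-0.025,"z":0,"ax":0,"ay":0,"az":-0.4},{"gripper":0.05,"x":0.003,"y":-0.02,"z":0,"ax":0,"ay":0,"az":-0.2},{"gripper":0.05,"x":0.001,"y":-0.008,"z":0,"ax":0,"ay":0,"az":0},{"gripper":0.05,"x":0,"y":0,"z":0,"ax":0,"ay":0,"az":0},{"gripper":0.05,"x":0,"y":0,"z":0,"ax":0,"ay":0,"az":0},{"gripper":0.05,"x":0,"y":0,"z":0,"ax":0,"ay":0,"az":0},{"gripper":0.05,"x":0,"y":0,"z":0,"ax":0,"ay":0,"az":0}]'
python3 rel.py 0 -191 .120; python3 hd.py 8
python3 - <<'E'
from h import *
p,d=snapshot("side"); cv2.imwrite("pics/s8.png",cv2.resize(p[70:270,190:410],None,fx=3,fy=3,interpolation=cv2.INTER_CUBIC))
E
```

```text
clock: 10.33
ee_pos: [0.5972, -0.0793, 0.161]
tool_rot: [-89.6, 0.1, 8.7]
force: [-0.9, 1.4, -0.5]
opening: 0.548
gauge TCP -1.1 -188.7 z 0.161 rot [-89.64   0.1    8.69] F [-0.9  1.4 -0.5] op 50.0 t 10.3333
need dx,dy,dz [ 0.0014 -0.0021] -0.041 az 0.71
8681
-60 y [-165.6 -139. ] z [119.6 121.8 123.1]
-40 y [-165.6 -139.2] z [116.5 121.8 123.1]
-20 y [-165.7 -138.9] z [116.7 123.1 126. ]
0 y [-164.9 -138.6] z [117.1 123.2 126. ]
20 y [-165.  -138.3] z [116.4 123.  125.9]
40 y [-164.7 -137.5] z [116.9 122.  124.8]
60 y [-163.7 -137.2] z [116.8 121.9 123.2]
x ends [-80.5  79.4]Traceback (most recent call last):
  File "hd.py", line 11, in <module>
    q=G[s]; print("plate",s.sum(),np.percentile(q,[1,99],axis=0).round(1).tolist(),np.polyfit(q[:,0],q[:,2],1).round(3))
                                  ~~~~~~~~~~~~~^^^^^^^^^^^^^^^^^
    return _quantile_unchecked(
        a, q, axis, out, overwrite_input, method, keepdims, weights)
    return _ureduce(a,
                    func=_quantile_ureduce_func,
    ...<5 lines>...
                    overwrite_input=overwrite_input,
                    method=method)
    r = func(a, **kwargs)
    result = _quantile(arr,
                       quantiles=q,
    ...<2 lines>...
                       out=out,
                       weights=wgt)
    slices_having_nans = np.isnan(arr[-1, ...])
                                  ~~~^^^^^^^^^
IndexError: index -1 is out of bounds for axis 0 with size 0
```

View pics/s8.png

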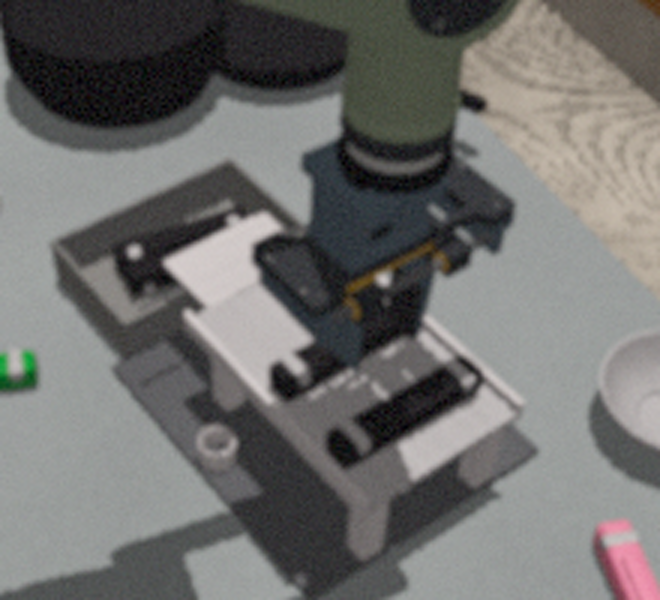

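The side view shows two handles in the bin near (180,245). The fingers hang between handle 2 and handle 3. Descending.

```bash
python3 -m creep '[{"gripper":0.05,"x":0.0014,"y":-0.002,"z":0,"ax":0,"ay":0,"az":0.6},{"gripper":0.05,"x":0,"y":0,"z":-0.01,"ax":0,"ay":0,"az":0},{"gripper":0.05,"x":0,"y":0,"z":-0.01,"ax":0,"ay":0,"az":0},{"gripper":0.05,"x":0,"y":0,"z":-0.009,"ax":0,"ay":0,"az":0},{"gripper":0.05,"x":0,"y":0,"z":-0.006,"ax":0,"ay":0,"az":0},{"gripper":0.05,"x":0,"y":0,"z":-0.002,"ax":0,"ay":0,"az":0},{"gripper":0.05,"x":0,"y":0,"z":0,"ax":0,"ay":0,"az":0},{"gripper":0.05,"x":0,"y":0,"z":0,"ax":0,"ay":0,"az":0}]'
python3 rel.py 0 -35 .120
```

```text
clock: 11.1
ee_pos: [0.5976, -0.0788, 0.1185]
tool_rot: [-89.6, 0.3, 9.6]
force: [-0.4, -0.8, -0.5]
opening: 0.547
gauge TCP -0.7 -188.2 z 0.1185 rot [-89.57   0.28   9.57] F [-0.4 -0.8 -0.5] op 49.9 t 11.1
need dx,dy,dz [-0.0243  0.1513] 0.0015 az -0.17
```

```bash
python3 -m creep '[{"gripper":0.05,"x":-0.0008,"y":0.005,"z":0.001,"ax":0,"ay":0,"az":0},{"gripper":0.05,"x":-0.0013,"y":0.008,"z":0,"ax":0,"ay":0,"az":0},{"gripper":0.05,"x":-0.0016,"y":0.01,"z":0,"ax":0,"ay":0,"az":0},{"gripper":0.05,"x":-0.0016,"y":0.01,"z":0,"ax":0,"ay":0,"az":0},{"gripper":0.05,"x":-0.0016,"y":0.01,"z":0,"ax":0,"ay":0,"az":0},{"gripper":0.05,"x":-0.0016,"y":0.01,"z":0,"ax":0,"ay":0,"az":0},{"gripper":0.05,"x":-0.0016,"y":0.01,"z":0,"ax":0,"ay":0,"az":0},{"gripper":0.05,"x":-0.0016,"y":0.01,"z":0,"ax":0,"ay":0,"az":0}]'
python3 rel.py 0 -35 .120
```

```text
clock: 11.77
ee_pos: [0.5854, 0.0001, 0.1211]
tool_rot: [-89.7, 0.1, 9.5]
force: [-0.2, -0.4, -0.6]
opening: 0.545
gauge TCP 0.2 -108.4 z 0.1211 rot [-89.66   0.1    9.49] F [-0.2 -0.4 -0.6] op 49.7 t 11.7667
need dx,dy,dz [-0.0122  0.0724] -0.0011 az -0.09
```

```bash
python3 -m creep '[{"gripper":0.05,"x":-0.0013,"y":0.008,"z":0,"ax":0,"ay":0,"az":0},{"gripper":0.05,"x":-0.0013,"y":0.008,"z":0,"ax":0,"ay":0,"az":0},{"gripper":0.05,"x":-0.0013,"y":0.008,"z":0,"ax":0,"ay":0,"az":0},{"gripper":0.05,"x":-0.0013,"y":0.008,"z":0,"ax":0,"ay":0,"az":0},{"gripper":0.05,"x":-0.0013,"y":0.008,"z":0,"ax":0,"ay":0,"az":0},{"gripper":0.05,"x":-0.001,"y":0.006,"z":0,"ax":0,"ay":0,"az":0},{"gripper":0.05,"x":-0.0007,"y":0.004,"z":0,"ax":0,"ay":0,"az":0},{"gripper":0.05,"x":-0.0005,"y":0.003,"z":0,"ax":0,"ay":0,"az":0}]'
python3 rel.py 0 -35 .120;python3 hd.py 9
```

```text
clock: 12.43
ee_pos: [0.5756, 0.0611, 0.1216]
tool_rot: [-89.7, 0.0, 9.7]
force: [-0.1, -1.4, -0.3]
opening: 0.55
gauge TCP 0.5 -46.6 z 0.1216 rot [-8.967e+01  4.000e-02  9.650e+00] F [-0.1 -1.4 -0.3] op 50.1 t 12.4333
need dx,dy,dz [-0.0024  0.0114] -0.0016 az -0.25
12430
-60 y [-21.   -0.3] z [116.6 128.2 129.5]
-40 y [-21.7  -0.6] z [110.6 125.6 126.9]
-20 y [-22.3  -0.5] z [113.9 125.4 127.6]
0 y [-23.1  -0.5] z [110.3 122.5 124.9]
20 y [-23.9  -0.4] z [110.  119.5 122.1]
40 y [-24.8  -0.4] z [110.  115.1 119.2]
60 y [-25.6   0.5] z [102.3 111.6 112.6]
x ends [-98.6 118.8]
plate 12816 [[-53.4, -0.9, 86.7], [52.5, 30.6, 102.4]] [-0.141 94.56 ]
```

```bash
python3 -m creep '[{"gripper":0.05,"x":-0.0007,"y":0.004,"z":0,"ax":0,"ay":0,"az":0},{"gripper":0.05,"x":-0.0005,"y":0.003,"z":-0.001,"ax":0,"ay":0,"az":0},{"gripper":0.05,"x":-0.0002,"y":0.001,"z":0,"ax":0,"ay":0,"az":0},{"gripper":0.05,"x":0,"y":0,"z":0,"ax":0,"ay":0,"az":0},{"gripper":0.05,"x":0.0007,"y":-0.004,"z":0,"ax":0,"ay":0,"az":0},{"gripper":0.05,"x":0.0007,"y":-0.004,"z":0,"ax":0,"ay":0,"az":0},{"gripper":0.05,"x":0,"y":0,"z":0,"ax":0,"ay":0,"az":0},{"gripper":0.05,"x":0,"y":0,"z":0,"ax":0,"ay":0,"az":0}]'
python3 -m creep '[{"gripper":0.05,"x":0,"y":0,"z":0,"ax":0,"ay":0,"az":0},{"gripper":0.05,"x":0,"y":0,"z":0,"ax":0,"ay":0,"az":0},{"gripper":0.05,"x":0,"y":0,"z":0,"ax":0,"ay":0,"az":0},{"gripper":0.05,"x":0,"y":0,"z":0,"ax":0,"ay":0,"az":0},{"gripper":0.05,"x":0,"y":0,"z":0,"ax":0,"ay":0,"az":0},{"gripper":0.05,"x":0,"y":0,"z":0,"ax":0,"ay":0,"az":0},{"gripper":0.05,"x":0,"y":0,"z":0,"ax":0,"ay":0,"az":0},{"gripper":0.05,"x":0,"y":0,"z":0,"ax":0,"ay":0,"az":0}]'
python3 rel.py 0 -35 .120; python3 hd.py 10
```

```text
clock: 13.15
ee_pos: [0.5756, 0.0608, 0.1204]
tool_rot: [-89.6, 0.1, 9.6]
force: [-0.6, 0.5, 0.6]
opening: 0.551
clock: 13.82
ee_pos: [0.5755, 0.0605, 0.1204]
tool_rot: [-89.6, 0.1, 9.5]
force: [-0.8, -0.3, -0.2]
opening: 0.549
gauge TCP 0.3 -47.1 z 0.1204 rot [-89.6    0.09   9.53] F [-0.8 -0.3 -0.2] op 50.1 t 13.8167
need dx,dy,dz [-0.0023  0.0119] -0.0004 az -0.13
12224
-60 y [-18.2   8.5] z [124.8 128.2 129.5]
-40 y [-18.1   8.6] z [119.3 125.6 127. ]
-20 y [-18.6   8.2] z [120.7 125.6 127.6]
0 y [-17.9   8.2] z [118.3 122.7 124.9]
20 y [-18.3   8.3] z [113.7 119.3 121.9]
40 y [-18.    8.8] z [110.9 115.1 119.2]
60 y [-17.5   9.2] z [107.9 111.6 112.6]
x ends [-99.   73.8]
plate 9512 [[-53.3, 8.3, 86.7], [52.4, 30.7, 102.6]] [-0.141 94.597]
```

View pics/w10.png

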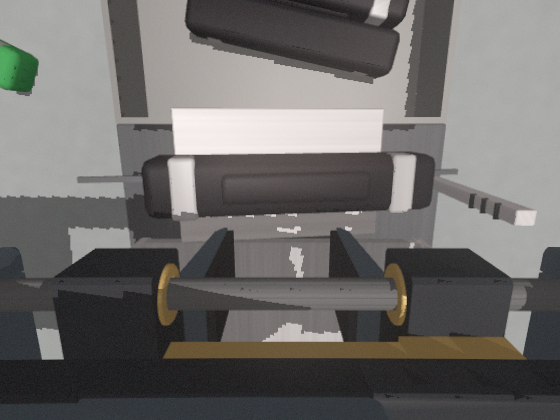

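The wrist view shows handle 2 centred on the plate at (290,183), let go, and still at the 0.14 stop after about 0.9 s. It's faulty too, so I'll push it on.

```bash
python3 -m creep '[{"gripper":0.05,"x":-0.0006,"y":0.004,"z":0,"ax":0,"ay":0,"az":0},{"gripper":0.05,"x":-0.0013,"y":0.008,"z":0,"ax":0,"ay":0,"az":0},{"gripper":0.05,"x":-0.0015,"y":0.009,"z":0,"ax":0,"ay":0,"az":0},{"gripper":0.05,"x":-0.0015,"y":0.009,"z":0,"ax":0,"ay":0,"az":0},{"gripper":0.05,"x":-0.0015,"y":0.009,"z":0,"ax":0,"ay":0,"az":0},{"gripper":0.05,"x":-0.0015,"y":0.009,"z":0,"ax":0,"ay":0,"az":0},{"gripper":0.05,"x":-0.0015,"y":0.009,"z":0,"ax":0,"ay":0,"az":0},{"gripper":0.05,"x":-0.0015,"y":0.009,"z":0,"ax":0,"ay":0,"az":0}]'
python3 rel.py 0 24 .120
python3 - <<'E'
from h import *
p,d=snapshot("wrist"); cv2.imwrite("pics/w11.png",p)
E
```

```text
clock: 14.53
ee_pos: [0.5636, 0.1326, 0.1205]
tool_rot: [-89.6, 0.0, 9.5]
force: [0.2, -0.2, 1.2]
opening: 0.547
gauge TCP 0.3 25.9 z 0.1205 rot [-8.961e+01  5.000e-02  9.480e+00] F [ 0.2 -0.2  1.2] op 49.9 t 14.5333
need dx,dy,dz [-0.     -0.0019] -0.0005 az -0.08
```

View pics/w11.png

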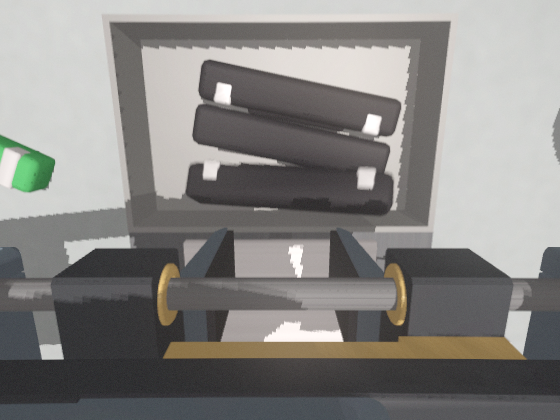

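Three handles lie in the bin at (300,95), (290,140) and (290,188). Now I'll go behind handle 3.

```bash
python3 -m creep '[{"gripper":0.05,"x":0,"y":0,"z":0.02,"ax":0,"ay":0,"az":0},{"gripper":0.05,"x":0,"y":0,"z":0.02,"ax":0,"ay":0,"az":0},{"gripper":0.05,"x":0.004,"y":-0.025,"z":0.003,"ax":0,"ay":0,"az":0},{"gripper":0.05,"x":0.006,"y":-0.035,"z":0,"ax":0,"ay":0,"az":0},{"gripper":0.05,"x":0.006,"y":-0.035,"z":0,"ax":0,"ay":0,"az":0},{"gripper":0.05,"x":0.006,"y":-0.035,"z":0,"ax":0,"ay":0,"az":0},{"gripper":0.05,"x":0.006,"y":-0.035,"z":0,"ax":0,"ay":0,"az":0},{"gripper":0.05,"x":0.006,"y":-0.035,"z":0,"ax":0,"ay":0,"az":0}]'
python3 rel.py 0 -269 .120
```

```text
clock: 15.25
ee_pos: [0.5958, -0.0609, 0.1657]
tool_rot: [-89.4, 0.1, 10.5]
force: [-0.1, 0.3, 1.1]
opening: 0.547
gauge TCP 0.4 -170.3 z 0.1657 rot [-8.938e+01  7.000e-02  1.055e+01] F [-0.1  0.3  1.1] op 49.9 t 15.25
need dx,dy,dz [ 0.0157 -0.0975] -0.0457 az -1.15
```

```bash
python3 -m creep '[{"gripper":0.05,"x":0.005,"y":-0.03,"z":0,"ax":0,"ay":0,"az":-0.4},{"gripper":0.05,"x":0.004,"y":-0.025,"z":0,"ax":0,"ay":0,"az":-0.3},{"gripper":0.05,"x":0.003,"y":-0.02,"z":0,"ax":0,"ay":0,"az":0},{"gripper":0.05,"x":0.001,"y":-0.008,"z":0,"ax":0,"ay":0,"az":0},{"gripper":0.05,"x":0,"y":0,"z":0,"ax":0,"ay":0,"az":0},{"gripper":0.05,"x":0,"y":0,"z":0,"ax":0,"ay":0,"az":0},{"gripper":0.05,"x":0,"y":0,"z":0,"ax":0,"ay":0,"az":0},{"gripper":0.05,"x":0,"y":0,"z":0,"ax":0,"ay":0,"az":0}]'
python3 rel.py 0 -268 .120
sed -i '/^q=G/d' hd.py; python3 hd.py 12
python3 - <<'E'
from wr import *
# bands -> handle x centre
p,d,u,v,X,G=wristpts(); B=p[v,u].max(1); P=p[v,u].astype(float)
s=(B>130)&(G[:,2]>112)&(G[:,2]<128)&(abs(G[:,0])<72)&(v<225)
for a,b in((-75,-20),(20,75)):
    k=s&(G[:,0]>a)&(G[:,0]<b); print(k.sum(),np.percentile(G[k,0],[3,50,97]).round(1),np.median(G[k,1]))
E
```

```text
clock: 15.92
ee_pos: [0.6092, -0.151, 0.1649]
tool_rot: [-89.4, 0.1, 9.5]
force: [0.0, 0.1, 0.7]
opening: 0.548
gauge TCP -1.0 -261.3 z 0.1649 rot [-89.38   0.11   9.49] F [0.  0.1 0.7] op 50.0 t 15.9167
need dx,dy,dz [ 0.0021 -0.0064] -0.0449 az -0.09
8907
-60 y [-245.1 -217.7] z [117.3 121.9 123.1]
-40 y [-244.9 -218.5] z [113.5 121.9 124.4]
-20 y [-245.  -218.7] z [114.8 123.2 126. ]
0 y [-245.3 -218.8] z [114.8 123.  126. ]
20 y [-245.3 -219. ] z [113.2 123.  125.9]
40 y [-246.  -219.2] z [115.2 121.9 123.2]
60 y [-245.3 -218.9] z [118.  121.8 123.1]
x ends [-80.3  79.8]
569 [-58.8 -53.5 -48.6] -226.43069270297482
657 [45.  50.2 57.7] -228.73332825729383
```

View pics/w12.png

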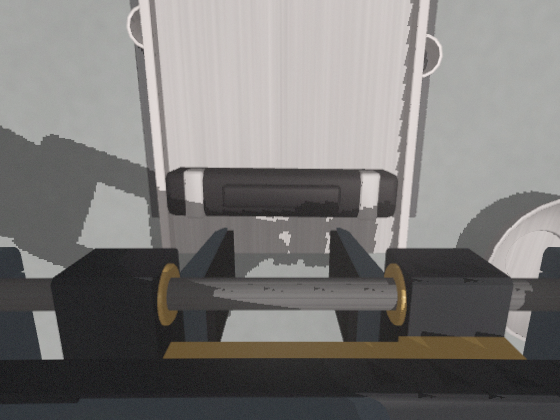

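```bash
python3 -m creep '[{"gripper":0.05,"x":0.002,"y":-0.007,"z":0,"ax":0,"ay":0,"az":0},{"gripper":0.05,"x":0,"y":0,"z":-0.005,"ax":0,"ay":0,"az":0},{"gripper":0.05,"x":0,"y":0,"z":-0.01,"ax":0,"ay":0,"az":0},{"gripper":0.05,"x":0,"y":0,"z":-0.01,"ax":0,"ay":0,"az":0},{"gripper":0.05,"x":0,"y":0,"z":-0.01,"ax":0,"ay":0,"az":0},{"gripper":0.05,"x":0,"y":0,"z":-0.005,"ax":0,"ay":0,"az":0},{"gripper":0.05,"x":0,"y":0,"z":-0.002,"ax":0,"ay":0,"az":0},{"gripper":0.05,"x":0,"y":0,"z":0,"ax":0,"ay":0,"az":0}]'
python3 rel.py 0 -35 .120
```

```text
clock: 16.68
ee_pos: [0.6103, -0.1559, 0.1172]
tool_rot: [-89.3, 0.3, 9.7]
force: [-0.7, 0.0, 0.1]
opening: 0.55
gauge TCP -0.7 -266.3 z 0.1172 rot [-89.3    0.26   9.69] F [-0.7  0.   0.1] op 50.2 t 16.6833
need dx,dy,dz [-0.0371  0.2283] 0.0028 az -0.29
```

```bash
python3 -m creep '[{"gripper":0.05,"x":-0.0006,"y":0.004,"z":0.002,"ax":0,"ay":0,"az":-0.2},{"gripper":0.05,"x":-0.001,"y":0.006,"z":0,"ax":0,"ay":0,"az":0},{"gripper":0.05,"x":-0.0016,"y":0.01,"z":0,"ax":0,"ay":0,"az":0},{"gripper":0.05,"x":-0.0016,"y":0.01,"z":0,"ax":0,"ay":0,"az":0},{"gripper":0.05,"x":-0.0016,"y":0.01,"z":0,"ax":0,"ay":0,"az":0},{"gripper":0.05,"x":-0.0016,"y":0.01,"z":0,"ax":0,"ay":0,"az":0},{"gripper":0.05,"x":-0.0016,"y":0.01,"z":0,"ax":0,"ay":0,"az":0},{"gripper":0.05,"x":-0.0016,"y":0.01,"z":0,"ax":0,"ay":0,"az":0}]'
python3 rel.py 0 -35 .120
python3 -m creep '[{"gripper":0.05,"x":-0.0016,"y":0.01,"z":0,"ax":0,"ay":0,"az":0},{"gripper":0.05,"x":-0.0016,"y":0.01,"z":0,"ax":0,"ay":0,"az":0},{"gripper":0.05,"x":-0.0016,"y":0.01,"z":0,"ax":0,"ay":0,"az":0},{"gripper":0.05,"x":-0.0016,"y":0.01,"z":0,"ax":0,"ay":0,"az":0},{"gripper":0.05,"x":-0.0016,"y":0.01,"z":0,"ax":0,"ay":0,"az":0},{"gripper":0.05,"x":-0.0016,"y":0.01,"z":0,"ax":0,"ay":0,"az":0},{"gripper":0.05,"x":-0.0016,"y":0.01,"z":0,"ax":0,"ay":0,"az":0},{"gripper":0.05,"x":-0.0013,"y":0.008,"z":0,"ax":0,"ay":0,"az":0}]'
python3 rel.py 0 -35 .120; python3 hd.py 13
```

```text
clock: 17.35
ee_pos: [0.5988, -0.0803, 0.1208]
tool_rot: [-89.4, 0.1, 9.4]
force: [0.7, -0.0, 0.0]
opening: 0.55
gauge TCP 0.3 -189.9 z 0.1208 rot [-8.939e+01  8.000e-02  9.390e+00] F [ 0.7 -0.   0. ] op 50.2 t 17.35
need dx,dy,dz [-0.0256  0.1527] -0.0008 az 0.01
clock: 18.02
ee_pos: [0.5844, 0.0077, 0.1211]
tool_rot: [-89.4, 0.1, 9.5]
force: [0.6, -0.5, 1.1]
opening: 0.549
gauge TCP 0.5 -100.8 z 0.1211 rot [-8.938e+01  7.000e-02  9.490e+00] F [ 0.6 -0.5  1.1] op 50.0 t 18.0167
need dx,dy,dz [-0.0112  0.0648] -0.0011 az -0.09
12748
-60 y [-76.8 -54.1] z [112.6 121.9 123.1]
-40 y [-76.8 -54.6] z [109.9 121.9 123.6]
-20 y [-76.7 -54.6] z [110.8 123.9 125.9]
0 y [-76.7 -54.6] z [110.2 123.9 125.9]
20 y [-76.6 -54.5] z [110.  123.9 126. ]
40 y [-76.7 -54.5] z [110.1 121.9 123.1]
60 y [-76.5 -54.1] z [114.9 121.9 123.1]
x ends [-81.2  79.6]
```

```bash
python3 -m creep '[{"gripper":0.05,"x":-0.0011,"y":0.007,"z":0,"ax":0,"ay":0,"az":0},{"gripper":0.05,"x":-0.0011,"y":0.007,"z":0,"ax":0,"ay":0,"az":0},{"gripper":0.05,"x":-0.0011,"y":0.007,"z":0,"ax":0,"ay":0,"az":0},{"gripper":0.05,"x":-0.0011,"y":0.007,"z":0,"ax":0,"ay":0,"az":0},{"gripper":0.05,"x":-0.0011,"y":0.007,"z":0,"ax":0,"ay":0,"az":0},{"gripper":0.05,"x":-0.001,"y":0.006,"z":0,"ax":0,"ay":0,"az":0},{"gripper":0.05,"x":-0.0008,"y":0.005,"z":0,"ax":0,"ay":0,"az":0},{"gripper":0.05,"x":-0.0006,"y":0.004,"z":0,"ax":0,"ay":0,"az":0}]'
python3 rel.py 0 -35 .120; python3 hd.py 14
```

```text
clock: 18.73
ee_pos: [0.5758, 0.0634, 0.1212]
tool_rot: [-89.4, 0.1, 9.5]
force: [0.6, -0.4, -0.1]
opening: 0.546
gauge TCP 1.0 -44.4 z 0.1212 rot [-8.937e+01  6.000e-02  9.490e+00] F [ 0.6 -0.4 -0.1] op 49.8 t 18.7333
need dx,dy,dz [-0.0026  0.0091] -0.0012 az -0.09
12638
-60 y [-20.8   2.2] z [109.  120.5 121.5]
-40 y [-20.8   1.7] z [110.2 120.5 121.8]
-20 y [-20.8   1.8] z [109.7 122.5 124.4]
0 y [-20.8   1.8] z [109.8 122.4 124.4]
20 y [-20.7   1.8] z [110.1 122.4 124.5]
40 y [-20.7   1.8] z [110.  120.4 121.7]
60 y [-20.7   2.3] z [112.4 120.3 121.6]
x ends [-67.9  67.5]
```

```bash
python3 -m creep '[{"gripper":0.05,"x":-0.0006,"y":0.003,"z":0,"ax":0,"ay":0,"az":0},{"gripper":0.05,"x":-0.0004,"y":0.002,"z":0,"ax":0,"ay":0,"az":0},{"gripper":0.05,"x":-0.0002,"y":0.001,"z":0,"ax":0,"ay":0,"az":0},{"gripper":0.05,"x":0,"y":0.0005,"z":0,"ax":0,"ay":0,"az":0},{"gripper":0.05,"x":0,"y":0,"z":0,"ax":0,"ay":0,"az":0},{"gripper":0.05,"x":0,"y":0,"z":0,"ax":0,"ay":0,"az":0},{"gripper":0.05,"x":0.0003,"y":-0.002,"z":0,"ax":0,"ay":0,"az":0},{"gripper":0.05,"x":0.0006,"y":-0.004,"z":0,"ax":0,"ay":0,"az":0}]'
python3 rel.py 0 -60 .120; python3 hd.py 15
```

```text
clock: 19.45
ee_pos: [0.5752, 0.0653, 0.1212]
tool_rot: [-89.3, 0.1, 9.5]
force: [0.6, 0.7, -1.1]
opening: 0.548
gauge TCP 0.8 -42.4 z 0.1212 rot [-8.932e+01  7.000e-02  9.520e+00] F [ 0.6  0.7 -1.1] op 50.0 t 19.45
need dx,dy,dz [ 0.0021 -0.0175] -0.0012 az -0.12
12877
-60 y [-17.8  10. ] z [115.4 120.7 121.9]
-40 y [-17.7  10. ] z [116.4 120.6 122. ]
-20 y [-16.7   9.7] z [115.7 121.8 124.5]
0 y [-16.9   9.7] z [115.5 122.1 124.4]
20 y [-17.    9.7] z [115.4 122.4 124.4]
40 y [-16.6  10.2] z [115.7 120.2 121.5]
60 y [-16.7  10.2] z [116.7 120.1 121.2]
x ends [-67.9  67.6]
```

Handle 3 is centred at y≈-4 and level. Backing off, then up.

```bash
python3 -m creep '[{"gripper":0.05,"x":0.001,"y":-0.008,"z":0,"ax":0,"ay":0,"az":0},{"gripper":0.05,"x":0.001,"y":-0.008,"z":0,"ax":0,"ay":0,"az":0},{"gripper":0.05,"x":0.001,"y":-0.008,"z":0,"ax":0,"ay":0,"az":0},{"gripper":0.05,"x":0,"y":0,"z":0.02,"ax":0,"ay":0,"az":0},{"gripper":0.05,"x":0,"y":0,"z":0.03,"ax":0,"ay":0,"az":0},{"gripper":0.05,"x":0,"y":-0.01,"z":0.03,"ax":0,"ay":0,"az":0},{"gripper":0.05,"x":0.003,"y":-0.02,"z":0.02,"ax":0,"ay":0,"az":0},{"gripper":0.05,"x":0,"y":0,"z":0,"ax":0,"ay":0,"az":0}]'
python3 -m creep '[{"gripper":0.05,"x":0.005,"y":-0.03,"z":0.01,"ax":0,"ay":0,"az":0},{"gripper":0.05,"x":0.005,"y":-0.03,"z":0.01,"ax":0,"ay":0,"az":0},{"gripper":0.05,"x":0.005,"y":-0.02,"z":0,"ax":0,"ay":0,"az":0},{"gripper":0.05,"x":0,"y":0,"z":0,"ax":0,"ay":0,"az":0},{"gripper":0.05,"x":0,"y":0,"z":0,"ax":0,"ay":0,"az":0},{"gripper":0.05,"x":0,"y":0,"z":0,"ax":0,"ay":0,"az":0},{"gripper":0.05,"x":0,"y":0,"z":0,"ax":0,"ay":0,"az":0},{"gripper":0.05,"x":0,"y":0,"z":0,"ax":0,"ay":0,"az":0}]'
python3 - <<'E'
from wr import *
p,d,u,v,X,G=wristpts(); cv2.imwrite("pics/w16.png",p); B=p[v,u].max(1)
s=(G[:,2]>105)&(G[:,2]<130)&(abs(G[:,0])<66)&(G[:,1]>-30)&(G[:,1]<25)&(B<90)&(v<225); print(s.sum(),np.percentile(G[s],[1,50,99],axis=0).round(1),np.polyfit(G[s,0],G[s,2],1))
p,d=snapshot("side"); cv2.imwrite("pics/s16.png",cv2.resize(p[70:270,190:410],None,fx=3,fy=3,interpolation=cv2.INTER_CUBIC))
p,d=snapshot("top"); cv2.imwrite("pics/t16.png",p)
E
```

```text
clock: 20.17
ee_pos: [0.5797, 0.002, 0.2228]
tool_rot: [-89.4, 0.5, 9.4]
force: [1.4, -0.6, 1.4]
opening: 0.548
clock: 20.83
ee_pos: [0.5927, -0.081, 0.2401]
tool_rot: [-89.1, 0.7, 9.2]
force: [0.2, 0.8, 0.1]
opening: 0.548Traceback (most recent call last):
  File "<stdin>", line 3, in <module>
    return _quantile_unchecked(
        a, q, axis, out, overwrite_input, method, keepdims, weights)
    return _ureduce(a,
                    func=_quantile_ureduce_func,
    ...<5 lines>...
                    overwrite_input=overwrite_input,
                    method=method)
    r = func(a, **kwargs)
    result = _quantile(arr,
                       quantiles=q,
    ...<2 lines>...
                       out=out,
                       weights=wgt)
    slices_having_nans = np.isnan(arr[-1, ...])
                                  ~~~^^^^^^^^^
IndexError: index -1 is out of bounds for axis 0 with size 0
```

View pics/w16.png

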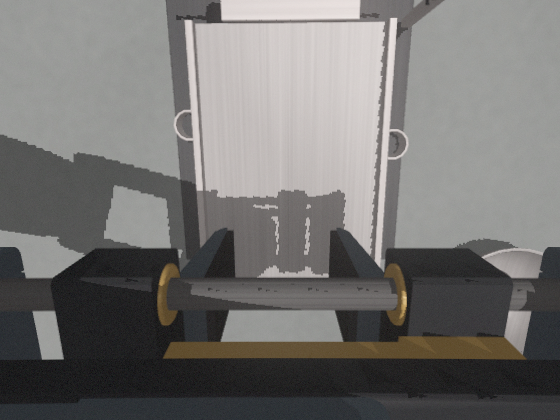

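The wrist view no longer reaches the handle; only the plate's near edge shows at the top. I'll use the fixed cameras.

```bash
python3 - <<'E'
from rel import *
for n in("top","side"):
    p,d=snapshot(n); X,(u,v)=world(n,d>0,d); B=p[v,u].max(1)
    G=np.c_[(X[:,:2]-O)@ex,(X[:,:2]-O)@ey,X[:,2]]*1000
    s=(G[:,2]>112)&(G[:,2]<132)&(abs(G[:,0])<75)&(G[:,1]>-35)&(G[:,1]<30); print(n,s.sum(),np.percentile(G[s],[1,50,99],axis=0).round(1).tolist(),np.polyfit(G[s,0],G[s,2],1))
    cv2.imwrite(f"pics/{n}17.png",cv2.resize(p[70:270,190:410] if n=="side" else p[90:270,90:370],None,fx=2.8,fy=2.8,interpolation=cv2.INTER_CUBIC))
E
```

```text
top 1144 [[-67.3, -18.1, 114.0], [2.9, -4.7, 120.5], [67.5, 9.5, 125.7]] [-4.31074518e-03  1.20535703e+02]
side 359 [[-70.5, -18.9, 112.4], [-20.9, -8.5, 119.0], [35.9, 9.7, 123.8]] [9.02366753e-03 1.18873550e+02]
```

View pics/side17.png

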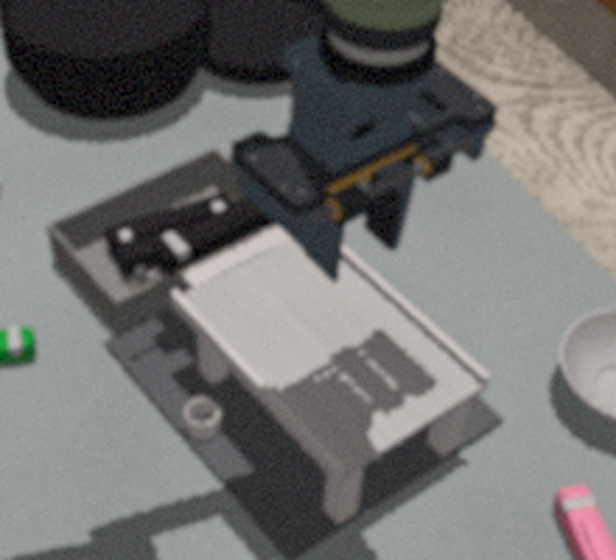

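View pics/top17.png

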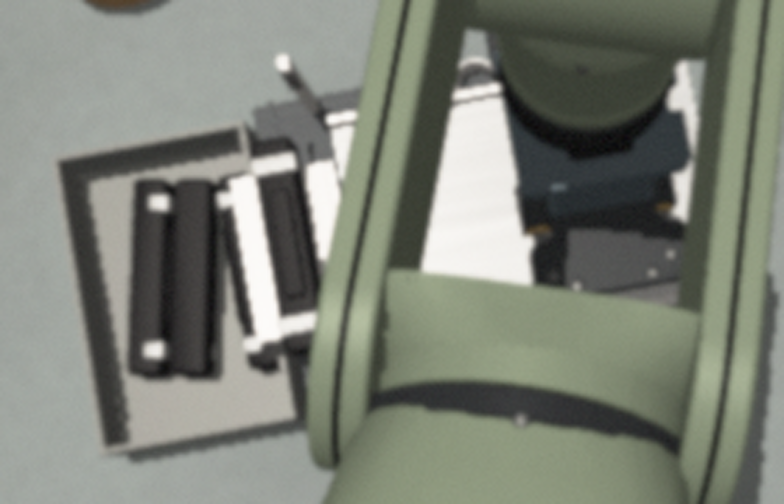

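The top view shows handle 3 on the plate at (285,245), clear of the deck, with a slope of about 0.004 rad. The deck is empty and three handles are in the bin. The arm is clear.

```bash
python3 -c "
from plant import *
finish_job(); print(get_state()['clock'])"
```

```text
the job is handed in; nothing more can be done
the job is handed in; nothing more can be done
```

The job is handed in: handle 3 is the sound one, lying level on the plate and clear of the deck. The clock was at about 21 s of the 67 s allowed.

- **Rejects:** I pushed handle 0 into the bin first. I then pushed handles 1 and 2 in turn to the middle of the plate and let go. Both tipped to the 0.14 stop, so I pushed each on into the bin.
- **Handle 3:** After I let go and lifted away, the top camera put it at x≈0, y≈-4.5 mm, with a tilt of about 0.004 rad. The rougher side view, with the handle mostly hidden by the gripper, gave 0.009 rad.
- **Last checks:** The top picture showed all three rejects in the bin, one of them partly under the plate's edge. The deck showed empty in the side and wrist pictures. The fingers were clear of everything, and the force readings I took were within about 2 N of zero.
- **Failed check:** My last wrist-camera measurement failed because the handle was out of its view by then, so I used the fixed cameras.

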